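# Turn the counting chamber face down on the drying rack

### The job

The rinsed counting chamber, the glass plate lying across the lower level of the black stepped drying rack, has to dry face down. Without gripping or lifting it, push it with the fingertips until its far long edge is up against the step, tip it up on that edge and over onto the upper level so that its other face is up, then push it along the upper level until it lies flat across both rails with its long side against both end stops. The edge it turns on stays down on the rack throughout, and the small things standing round the rack are left where they are.

Things in the scene. Friction and masses are not known exactly. Their poses are not given: they have to be found in the camera images.
- drying_rack: Fixed black drying rack: two parallel stepped rails, each 28 mm wide, on a 6 mm aluminium base 135 x 100 mm. Origin on the table straight under the step, midway between the rails; x runs along the rails from lower to upper level, y across, z up. Lower level: top 30 mm above the table, x = -76 to 0 mm. Upper level: top 35 mm above the table, x = 0 to 50 mm.
- rack_step (a point): Midpoint between the rails of the top edge of the step, 35 mm above the table, at rack x = 0; same axes as the rack. The step is a square upright face 5 mm high on both rails.
- rack_gap (a point): Middle of the near end of the lower level, 30 mm above the table, rack x = -76 mm. Between the rails is a gap 44 mm wide along the whole rack, open above and at both ends, floor 6 mm above the table: a fingertip can travel in it, below the plate's level, and push the middle of the plate's long edge.
- rack_stop (a point): Midpoint between the two end stops, at their foot, 35 mm above the table, rack x = 50 mm. The stops are upright faces on both rails, 9 mm high, 8 mm thick.
- chamber: Loose glass plate 30 (its x) x 75 (its y) x 4 mm (its z), 20 to 35 g. Starts flat on the lower level, long sides across the rails, +x edge towards the step and 8 to 28 mm short of it. Origin in the centre of the face underneath at the start; z points out of the face up at the start. Friction is high: a fingertip that keeps pressing its near edge to the step as it rises draws that edge up.
- chamber_mid (a point): Centre of the glass plate.
- chamber_front (a point): Middle of the plate's +x long edge (half-way up its thickness), 15 mm from the centre: the edge that goes against the step and on which the plate turns. It ends as the trailing edge.
- cover_box: Small loose cover-glass box, 28x28x11 mm, standing beside the rack on its +y side; origin under its centre. Leave alone.
- oil_bottle: Small loose dark bottle with a black cap, 26 mm across, 60 mm high, standing beside the rack on its -y side; origin under its centre. Leave alone.
- vial_dark: Small loose dark vial, 34 mm across, 40 mm high, standing to the left of the rack; origin under its centre. Leave alone.
There are look-alikes about, which are no part of the job. Of the things that look like the chamber, the larger one is meant.

How it is judged (in metres and radians):
On the way, in this order (a step that is already met when the one before it is completed fails the run):
1. the plate, still face up and flat, has its far long edge against the step (x of chamber_front in the frame of drying_rack above -0.004 m and angle between chamber's own z axis and vertical below 0.25 rad), for 0.1 s.
2. the plate lies turned over on the upper level (angle between chamber's own z axis and vertical above 2.95 rad and x of chamber_mid in the frame of drying_rack above 0 m), for 0.1 s.
At the end, for the whole second after the job is handed in: The plate lies at rest flat on the upper level with the face that was underneath now up (within 0.08 rad), its leading edge within 4 mm of the end stops and square to them (within 0.1 rad), its centre within 20 mm of the rack's middle line (angle between chamber's own z axis and vertical above 3.06 rad and x of chamber_mid in the frame of drying_rack between 0.031 and 0.038 m and y of chamber_mid in the frame of drying_rack between -0.02 and 0.02 m and z of chamber_mid in the frame of drying_rack between 0.035 and 0.039 m and angle between the x axis of chamber and the x axis of drying_rack, either way round below 0.1 rad and linear speed of chamber below 0.01 m/s); the robot touches nothing.
It fails at once if the edge that turns on the rack is lifted clear of it (over 20 mm above the upper level) (height (world z) of chamber_front above 0.055 m).
It fails at once if the plate is carried (its centre over 40 mm above the upper level) (height (world z) of chamber_mid above 0.075 m).
It fails at once if the plate falls off the rack (height (world z) of chamber_mid below 0.022 m).
It fails at once if the cover-glass box, the small bottle or the dark vial is shifted by more than 15 mm (distance of any of cover_box, oil_bottle, vial_dark from where it was at the start of the episode above 0.015 m).
It also fails if it takes over 48 s, if anything falls off the work surface, if the arm or the gripper's body presses on something with over 40 N, if the wrist force passes 120 N, or if a joint passes its speed limit or range.

### The arm

A 6-joint arm with a two-finger parallel gripper is mounted at the origin on a cart in front of the work surface, level with it; the furniture and walls round the work are solid. World frame = base frame: x ahead of the robot, y to its left, z up, the work surface at z = 0. Lengths are in mm, angles in rad, forces in N, time in s.
With the tool pointing down it reaches from about 275 to 750 mm from the base axis. Payload 10.2 kg.
Tool frame: the origin (TCP) lies where the fingers leave the gripper's body, on its centre line; the fingertips stand 73 mm ahead of it and the grasp point (between the pads) lies 54 mm ahead of it; z points along the fingers, y is the line along which they close (so a half turn about z gives the same grasp; the last joint's range is limited). The gripper opens to 85 mm and grips with 20 to 120 N. Pads are 22 mm wide; open, the fingers measure 114 mm over their backs; the gripper's body (76 mm by 85 mm) begins 54 mm behind the grasp point. The pads swing forward as they close: fully open they stand 13 mm farther back than shut.
Start: joints at [1.104, 0.313, 1.498, -0, 1.331, -0.223], TCP at [126.744, 509.478, 303.894] pointing down, gripper open.
Joint ranges: [-2.94, 2.94], [-0.97, 2.17], [0.19, 2.56], [-1.23, 4.37], [0.02, 3.11], [-2.88, 2.88]. Speed limits (rad/s): [2.39, 2.39, 3.01, 3.14, 3.14, 3.14].

### API

Orientations are given as a unit quaternion [w, x, y, z].
In Python, from rig import ctrl gives the robot as it stands.
- The arm moves only by the shell command python3 -m creep 'ROWS' [OPENING] [FORCE]. ROWS is JSON, a list that holds one entry, the list of rows, each a list of 6 numbers: the shift along the world's x, y, z in units of 25 mm (1.0 is 25 mm), then the turn, a rotation vector about the world's x, y, z in units of 5 degrees (1.0 is 5 degrees). In form: [[[x, y, z, ax, ay, az], ...]]. A call has 1 to 20 rows; each row is the pose to reach, as a shift and turn from the pose commanded when the call began; what a row does not reach only later rows make up. A row lasts 1/12 s, in which the tool goes at most 41.7 mm and 7.16 degrees, less where a joint would pass 70% of its speed; a pose out of reach is approached as far as the arm can. A call with a gripper value outside its range is refused whole. OPENING is the finger opening in mm, from 0 to 85.4, set as the call begins (- or left out, the last holds). The fingers move at their own pace and stop on an object; FORCE is the grip in N (left out, the last holds). Time passes only in rows, so rows that repeat a pose let the fingers close. It gives the time, the measured TCP pose, the force, the opening and the grip force at its end, in the units of the state.
- ctrl.sense(): the state, without advancing time (a new reading comes with each control period).
- ctrl.capture(name): name is "side" or "top"; returns a dict with "image" (400x640x3 uint8, red, green, blue), "fx", "fy", "cx", "cy" (pixels), "k1" (the pictures are not rectified: a ray, as slopes to the right and down, at radius r is drawn at 1 + k1 r^2 times it, then the intrinsics apply), "R" (3x3) and "t" (3): a world point X has camera coordinates R X + t. Camera axes: x right, y down, z forward; pixel columns grow to the right and rows downward; lengths in mm; the calibration is good to about 2 mm. A picture is of the moment at which its call begins. There is no depth.
- ctrl.finish_job(): hands the job in; it is judged then, once.
The state is a dict: "time_s": time; "joints": joint angles; "dq": joint speeds; "tau": joint torques, N m; "eef_pos": TCP position; "ee_rot": TCP orientation; "force": force on the tool from outside, world axes, zero at the start; "wrist_torque": the same for the moment, N m; "grip_width": opening from 0.0 (shut) to 1.0 (fully open); "grip_force": force on a finger pad.
Only numpy, scipy, OpenCV 4.12 (cv2) and the standard library are available. Lean on these libraries where they do the work, as an engineer would, in place of code of your own. Each camera call takes 0.05 s, during which the arm holds its last target. There are 200 camera calls.

## Working session

There is one attempt and no reset: what is moved stays moved. The work goes in short steps, Python scripts to look and compute and a shell command to move; the robot and the scene stay as the last step left them, time stands still between calls to the robot, and variables do not carry over. Pictures are saved under pics/ and viewed, at most 12 in all, crops included, and the job is handed in when it is done.

```bash
mkdir -p pics; ls; python3 - <<'E'
from rig import ctrl
import cv2
s=ctrl.sense();print({k:s[k] for k in('time_s','eef_pos','ee_rot','force','grip_width')})
for n in('side','top'):
    c=ctrl.capture(n);cv2.imwrite(f'pics/{n}0.png',c['image'][...,::-1]);print(n,c['fx'],c['cx'],c['cy'],c['k1'],c['R'],c['t'])
E
```

```text
pics
{'time_s': 0.0, 'eef_pos': array([126.65463643, 509.30553905, 303.32117742]), 'ee_rot': array([-2.21737571e-04,  1.21594982e-01,  9.92579579e-01, -6.24665498e-04]), 'force': array([-0.34584936,  0.29110687,  0.91820141]), 'grip_width': 0.9997938151881718}
side 402.8214959846912 316.6915083625885 201.99040695205773 0.03299113900923322 [[-0.95984731 -0.27910491  0.02817082]
 [-0.12925119  0.35088683 -0.92745488]
 [ 0.24897244 -0.89385619 -0.37287242]] [492.36221839 143.38296711 673.99623306]
top 485.0949992533276 325.82982179399147 196.69836407244807 -0.08829838203148353 [[ 0.01748278 -0.99961745  0.02143144]
 [-0.99895817 -0.01836691 -0.04177588]
 [ 0.04215353 -0.02067876 -0.99889713]] [-126.08223637  524.9794874   897.68752843]
```

View pics/top0.png

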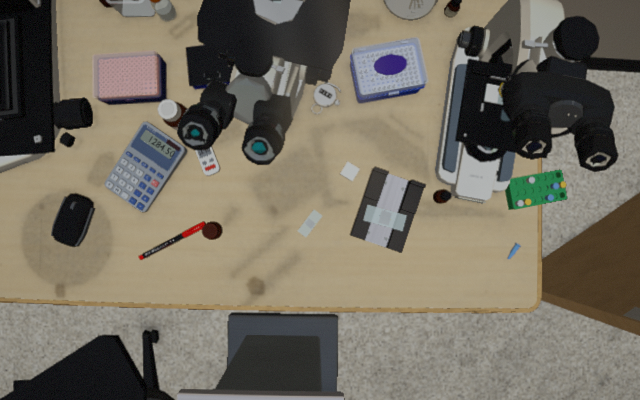

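View pics/side0.png

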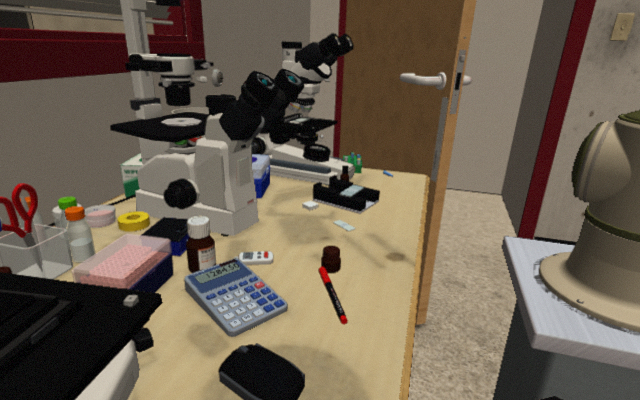

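Top view: the rack is the black rails at (388,210). There are two glass look-alikes: a plate lying across the rack near (385,217), and a smaller slip on the table at (310,223). The one on the rack is larger and lies across the rails, so it is the chamber. The box is at (349,171), the bottle at (442,196) and the vial at (212,230). I'll confirm the plate in an enlarged crop.

```bash
cat > h.py <<'E'
import numpy as np,cv2
from rig import ctrl
def K(c): return np.array([[c['fx'],0,c['cx']],[0,c['fy'],c['cy']],[0,0,1]]),np.array([c['k1'],0,0,0,0])
def ray(c,px):
    k,d=K(c); p=cv2.undistortPoints(np.array(px,float).reshape(-1,1,2),k,d).reshape(-1,2)
    R=np.array(c['R']);t=np.array(c['t']); return -R.T@t,np.c_[p,np.ones(len(p))]@R
def plane(c,px,z):
    o,d=ray(c,px); return o+d*((z-o[2])/d[:,2])[:,None]
def proj(c,X):
    k,d=K(c); return cv2.projectPoints(np.array(X,float).reshape(-1,3),cv2.Rodrigues(np.array(c['R']))[0],np.array(c['t'],float),k,d)[0].reshape(-1,2)
def crop(c,x0,y0,w,h,s,name):
    cv2.imwrite('pics/'+name,cv2.resize(c['image'][y0:y0+h,x0:x0+w,::-1],None,fx=s,fy=s,interpolation=cv2.INTER_CUBIC))
E
python3 - <<'E'
from h import *
c=ctrl.capture('top');crop(c,335,155,125,105,5,'cropA.png')
s=ctrl.capture('side');crop(s,295,165,100,60,6,'cropB.png')
a=cv2.imread('pics/cropA.png');b=cv2.imread('pics/cropB.png')
E
```

```text
(no output)
```

View pics/cropA.png

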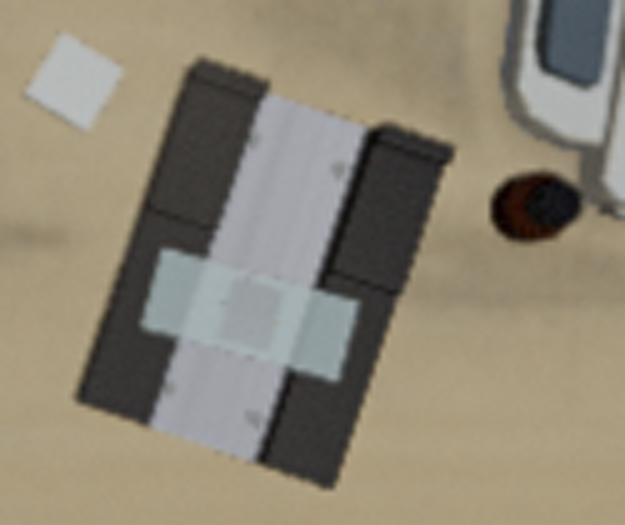

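View pics/cropB.png

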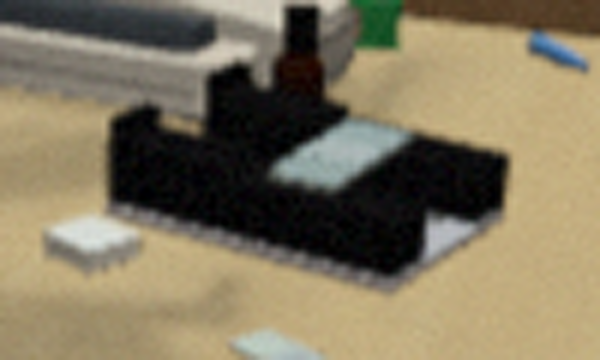

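The crop shows the chamber across the lower level, face up, with crop corners (160,248), (358,298), (338,382) and (142,328). The step line runs from (148,207) to (398,293), and the stops are at the top. The box is left of the rack and the bottle right of it.

```bash
python3 - <<'E'
from h import *
c=ctrl.capture('top')
f=lambda P:np.array(P)/5+np.array([335,155])-0.4
low=plane(c,f([(78,400),(332,488)]),30); step=plane(c,f([(148,207),(398,293)]),35)
st=plane(c,f([(184,83),(446,160)]),44)
pl=plane(c,f([(160,248),(358,298),(338,382),(142,328)]),34)
print(low,step,st,pl)
m=lambda a:a.mean(0)
print('len low->step',np.linalg.norm((m(step)-m(low))[:2]),'step->stop',np.linalg.norm((m(st)-m(step))[:2]),'width',[np.linalg.norm(a[0]-a[1]) for a in(low,step,st)])
dx=(m(st)-m(low))[:2];dx/=np.linalg.norm(dx)
yy=sum((a[0]-a[1])[:2]/np.linalg.norm((a[0]-a[1])[:2]) for a in(low,step,st));yaw1=np.arctan2(dx[1],dx[0]);yaw2=np.arctan2(-yy[0],yy[1]);print('yaw',yaw1,yaw2)
yaw=(yaw1+yaw2)/2
ex=np.array([np.cos(yaw),np.sin(yaw)]);ey=np.array([-ex[1],ex[0]])
O=((m(low)[:2]+76*ex)+m(step)[:2]+(m(st)[:2]-50*ex))/3
print('O',O,'yaw',yaw,'edges',[np.linalg.norm(pl[i]-pl[(i+1)%4]) for i in range(4)])
print('plate rack',[(round((p[:2]-O)@ex,1),round((p[:2]-O)@ey,1)) for p in pl])
# bottle/box/ vial
for n,p,z in(('box',(73,82),11),('bottle',(552,203),60),):
    q=plane(c,f([p]),z)[0][:2];print(n,q,(q-O)@ex,(q-O)@ey)
# side check
s=ctrl.capture('side'); w=lambda x,y,z:[*(O+x*ex+y*ey),z]
print(((proj(s,[w(-76,50,30),w(-76,-50,30),w(58,50,44)])-[295,165])*6).round())
E
```

```text
[[ 457.56384065 -162.2661012    30.        ]
 [ 426.60247557 -256.60671016   30.        ]] [[ 528.7741335  -186.50624842   35.        ]
 [ 498.81419616 -279.2602632    35.        ]] [[ 573.78789062 -198.12630609   44.        ]
 [ 547.57106244 -294.64855867   44.        ]] [[ 513.84500264 -191.23683134   34.        ]
 [ 496.73976775 -264.62483725   34.        ]
 [ 465.76889212 -257.58888265   34.        ]
 [ 484.41122764 -185.04536405   34.        ]]
len low->step 75.44682408630169 step->stop 48.79134388891192 width [np.float64(99.2912716454475), np.float64(97.4725864214165), np.float64(100.01933474588064)]
yaw -0.30203716744350434 -0.29825259046857233
O [ 513.79814492 -232.13140592] yaw -0.30014487895603836 edges [np.float64(75.35508258698506), np.float64(31.760034550531696), np.float64(74.90059254325409), np.float64(30.077921773453888)]
plate rack [(np.float64(-12.0), np.float64(39.1)), (np.float64(-6.7), np.float64(-36.1)), (np.float64(-38.4), np.float64(-38.5)), (np.float64(-42.0), np.float64(36.3))]
box [ 576.51569129 -159.89670544] 38.556863442741964 87.54833441410995
bottle [ 531.77621814 -329.76694258] 46.04112666835373 -87.95523741930167
[[395. 221.]
 [507. 150.]
 [104. 115.]]
```

The rack's origin comes out at about (514, −232) with yaw −0.30, and the measured lengths match the given sizes (76, 50, 100, and 75x30 mm). The plate's centre is at rack x −25, its rear edge at about −40, and it's yawed by about 0.07. I'll close the fingers and go over the near end of the gap.

```bash
python3 -m creep '[[[1.5,-1.4,0,0,0,0],[3,-2.8,0,0,0,0],[4.5,-4.2,0,0,0,0],[6,-5.6,0,0,0,0],[7.5,-7,0,0,0,0],[9,-8.4,0,0,0,0],[10.9,-10.4,0,0,0,-0.65],[10.9,-10.4,0,0,0,-0.65],[11.3,-13.5,0,0,0,-0.65],[11.3,-13.5,0,0,0,-0.65],[11.8,-17,0,0,0,-0.65],[11.8,-17,0,0,0,-0.65],[12.2,-21,0,0,0,-0.65],[12.2,-21,0,0,0,-0.65],[12.7,-25,0,0,0,-0.65],[12.7,-25,0,0,0,-0.65],[13.1,-28.9,-2,0,0,-0.65],[13.1,-28.9,-3,0,0,-0.65],[13.1,-28.9,-4.2,0,0,-0.65],[13.1,-28.9,-4.2,0,0,-0.65]]]' 0 20
python3 -m creep '[[[0,0,0,0,0,0],[0,0,0,0,0,0],[0,0,0,0,0,0]]]'
python3 - <<'E'
from h import *
s=ctrl.sense();print(s['eef_pos'],s['ee_rot'],s['joints'])
c=ctrl.capture('top');crop(c,335,155,125,105,5,'c2.png')
c=ctrl.capture('side');cv2.imwrite('pics/t2.png',c['image'][100:250,240:440,::-1]);
a=cv2.imread('pics/c2.png');b=cv2.resize(cv2.imread('pics/t2.png'),(600,450))
b=b[:,:];a=cv2.resize(a,(200*2,336));cv2.imwrite('pics/v2.png',cv2.resize(np.hstack([a,cv2.resize(b,(448,336))]),(800,317)))
E
```

```text
time_s: 1.97
eef_pos: [451.1, -188.0, 220.4]
ee_rot: [0.001, 0.15, 0.989, -0.0]
force: [0.7, -1.5, 0.5]
grip_width: -0.0
grip_force: 0.0
time_s: 2.22
eef_pos: [451.3, -185.7, 221.5]
ee_rot: [0.0, 0.15, 0.989, 0.0]
force: [0.7, 0.9, 0.5]
grip_width: -0.004
grip_force: 0.0
[ 451.30372057 -185.65013483  221.54947655] [1.64180262e-04 1.49741588e-01 9.88725153e-01 3.53301276e-05] [-6.30983959e-01  3.16757787e-01  1.72202620e+00  2.40351536e-04
  1.10255020e+00 -1.90127491e+00]
```

View pics/v2.png

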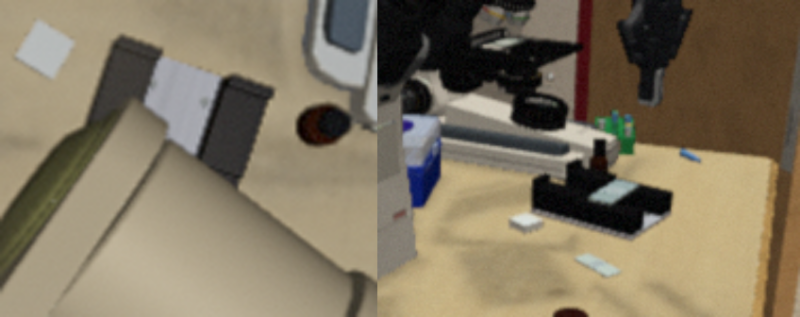

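Side view: the closed fingers hang clear of the rack and the plate is undisturbed. The arm stopped 28 mm short in y. I'll finish that shift, then go down into the gap.

```bash
python3 -m creep '[[[0.13,-1.12,-0.5,0,0,0],[0.13,-1.12,-1.5,0,0,0],[0.13,-1.12,-2.5,0,0,0],[0.13,-1.12,-3.5,0,0,0],[0.13,-1.12,-4.2,0,0,0],[0.13,-1.12,-4.8,0,0,0],[0.13,-1.12,-5.2,0,0,0],[0.13,-1.12,-5.2,0,0,0],[0.13,-1.12,-5.2,0,0,0],[0.13,-1.12,-5.2,0,0,0]]]'
python3 - <<'E'
from h import *
s=ctrl.sense();print(s['eef_pos'],s['ee_rot'],s['force'])
c=ctrl.capture('side');crop(c,295,145,100,80,7,'v3.png')
O=np.array([513.8,-232.1]);ex=np.array([.9553,-.2957]);d=s['eef_pos'][:2]-O;print('rack',d@ex,d@[.2957,.9553])
E
```

```text
time_s: 3.15
eef_pos: [455.0, -214.1, 92.3]
ee_rot: [0.001, 0.149, 0.989, -0.001]
force: [0.6, -0.9, 0.7]
grip_width: 0.001
grip_force: 0.0
[ 455.0258233  -214.06216637   92.29769404] [ 9.13822940e-04  1.49427816e-01  9.88772076e-01 -5.23893871e-04] [ 0.55167272 -0.93784223  0.71459647]
rack -61.48075840389991 -0.14798158696760808
```

View pics/v3.png

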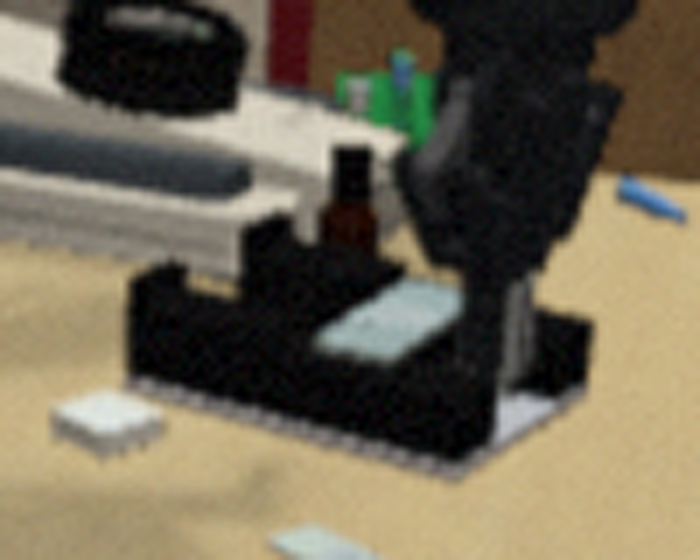

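Side crop: the fingers stand in the gap just behind the plate, with its front face at about (460,300). I'll push 17 mm towards the step and measure the plate in the side view with a colour mask.

```bash
cat >> h.py <<'E'
O=np.array([513.8,-232.1]);ex=np.array([.9553,-.2957]);ey=np.array([.2957,.9553])
def rk(P): d=np.asarray(P)[...,:2]-O; return np.stack([d@ex,d@ey],-1)
def plate(z):
    c=ctrl.capture('side');im=c['image'].astype(int)
    box=np.zeros(im.shape[:2],bool);box[150:222,300:385]=1
    m=(box&(im[...,1]>im[...,0]+6)&(im[...,1]>95)&(im[...,1]<im[...,0]+40)&(im[...,2]>im[...,0]-2)&(im.sum(2)>300)).astype(np.uint8)
    roi=cv2.fillConvexPoly(np.zeros_like(m),proj(c,[[*(O+x*ex+y*ey),z] for x,y,z in((-74,48,30),(-74,-48,34),(50,-48,50),(50,48,40))]).astype(np.int32),1)
    m&=roi
    n,l,st,ce=cv2.connectedComponentsWithStats(m)
    if n<2: return c,None
    i=1+np.argmax(st[1:,4]);h=max(cv2.findContours((l==i).astype(np.uint8),0,1)[0],key=cv2.contourArea)
    q=cv2.boxPoints(cv2.minAreaRect(h)); P=plane(c,h.reshape(-1,2),z)
    r=rk(P).astype(np.float32);(cx,cy),(w,hh),a=cv2.minAreaRect(r)
    print('plate area',st[i,4],'rack x',r[:,0].min().round(1),r[:,0].max().round(1),'y',r[:,1].min().round(1),r[:,1].max().round(1),'rect',round(cx,1),round(cy,1),round(w,1),round(hh,1),round(a,1))
    return c,l==i
def state():
    s=ctrl.sense();print('t',round(s['time_s'],2),'rackTCP',rk(s['eef_pos']).round(1),'z',s['eef_pos'][2].round(1),'F along ex',round(float(s['force'][:2]@ex),1),'Fz',s['force'][2].round(1),'q',s['joints'].round(2))
    return s
E
python3 -c "
from h import *
plate(34)"
python3 -m creep '[[[0.1,-0.03,0,0,0,0],[0.2,-0.06,0,0,0,0],[0.3,-0.09,0,0,0,0],[0.38,-0.12,0,0,0,0],[0.45,-0.14,0,0,0,0],[0.52,-0.16,0,0,0,0],[0.59,-0.18,0,0,0,0],[0.65,-0.2,0,0,0,0],[0.65,-0.2,0,0,0,0],[0.65,-0.2,0,0,0,0]]]'
python3 -c "
from h import *
state();plate(34)"
```

```text
plate area 138 rack x -42.1 -8.7 y -36.2 41.3 rect -25.2 2.5 31.4 78.1 2.8
time_s: 4.08
eef_pos: [470.7, -219.0, 91.0]
ee_rot: [-0.0, 0.15, 0.989, 0.0]
force: [0.1, -0.3, 0.0]
grip_width: 0.003
grip_force: 0.0
t 4.08 rackTCP [-45.   -0.2] z 91.0 F along ex 0.1 Fz 0.0 q [-0.66  0.57  1.74  0.    0.83 -1.93]
plate area 114 rack x -36.9 -3.4 y -36.6 39.8 rect -20.1 1.6 32.0 77.5 2.2
```

```bash
python3 -m creep '[[[0.04,-0.01,0,0,0,0],[0.08,-0.02,0,0,0,0],[0.11,-0.035,0,0,0,0],[0.15,-0.045,0,0,0,0],[0.19,-0.06,0,0,0,0],[0.19,-0.06,0,0,0,0],[0.19,-0.06,0,0,0,0]]]' |tail -3|head -1
python3 -c "
from h import *
state();plate(34)"
python3 -m creep '[[[0.02,-0.006,0,0,0,0],[0.04,-0.012,0,0,0,0],[0.06,-0.018,0,0,0,0],[0.06,-0.018,0,0,0,0],[0.06,-0.018,0,0,0,0]]]' |grep force
python3 -c "
from h import *
state();plate(34)"
```

```text
force: [-0.8, 0.7, 0.5]
t 4.72 rackTCP [-40.1  -0.2] z 91.0 F along ex -0.9 Fz 0.5 q [-0.66  0.58  1.72  0.    0.84 -1.93]
plate area 112 rack x -31.7 0.6 y -36.6 41.3 rect -16.2 2.4 77.4 31.8 88.3
force: [-8.8, 2.5, 6.4]
grip_force: 4.9
t 5.18 rackTCP [-39.7  -0.2] z 90.9 F along ex -9.1 Fz 6.4 q [-0.66  0.58  1.72 -0.    0.85 -1.93]
plate area 109 rack x -31.7 0.6 y -35.1 41.3 rect -16.2 3.2 75.8 31.8 88.3
```

Against the step: the force along x is −9 N and the plate spans x −31 to 0. Next I'll back off and tilt the tool about its tips so they reach under the near edge. A script works out the numbers.

```bash
cat >> h.py <<'E'
def rows(pts,x0,z0,th0=0):  # pts: (front-corner x,z,theta deg) -> creep rows from a commanded TCP rack x0,z0,tilt th0
    for cx,cz,th in pts:
        a=np.radians(th);s=np.sin(a);k=np.cos(a)
        tx=cx-73*s-9.7*k;tz=cz+73*k-9.7*s;g=(tx-x0)/25;u=(th-th0)/5
        print([round(float(v),2) for v in(g*ex[0],g*ex[1],(tz-z0)/25,-u*ey[0],-u*ey[1],0)],end=',')
    print()
E
python3 -c "
from h import *
P=[(-37,18,0)]
for t in np.arange(6,37,6):
    a=np.radians(t);P.append((-45+9.7*np.cos(a),18.5+9.7*np.sin(a),t))
rows(P,-38.6,91)"
```

```text
[-0.31, 0.1, 0.0, -0.0, -0.0, 0.0],[-0.54, 0.17, 0.0, -0.35, -1.15, 0.0],[-0.82, 0.26, -0.04, -0.71, -2.29, 0.0],[-1.11, 0.34, -0.12, -1.06, -3.44, 0.0],[-1.38, 0.43, -0.23, -1.42, -4.59, 0.0],[-1.64, 0.51, -0.37, -1.77, -5.73, 0.0],[-1.88, 0.58, -0.54, -2.13, -6.88, 0.0],
```

```bash
python3 -m creep '[[[-0.31,0.1,0,0,0,0],[-0.31,0.1,0,0,0,0],[-0.54,0.17,0,-0.35,-1.15,0],[-0.82,0.26,-0.04,-0.71,-2.29,0],[-1.11,0.34,-0.12,-1.06,-3.44,0],[-1.38,0.43,-0.23,-1.42,-4.59,0],[-1.64,0.51,-0.37,-1.77,-5.73,0],[-1.88,0.58,-0.54,-2.13,-6.88,0],[-1.88,0.58,-0.54,-2.13,-6.88,0],[-1.88,0.58,-0.54,-2.13,-6.88,0],[-1.88,0.58,-0.54,-2.13,-6.88,0]]]'|grep rot
python3 -c "
from h import *
from scipy.spatial.transform import Rotation as Q
s=state();w=s['ee_rot'];z=Q.from_quat([w[1],w[2],w[3],w[0]]).as_matrix()[:,2];print(z,np.degrees(np.arccos(-z[2])));plate(34)"
```

```text
ee_rot: [0.276, 0.149, 0.948, -0.049]
t 6.15 rackTCP [-60.9  12.7] z 119.6 F along ex 0.4 Fz 0.1 q [-0.73  0.39  2.07  0.97  0.25 -2.88]
[ 0.5095347  -0.17536242 -0.84239089] 32.606540287511294
plate area 144 rack x -32.2 0.3 y -36.6 41.3 rect -16.3 2.6 77.8 32.0 88.3
```

The arm ran into the joint-6 limit (−2.88) with the wrist nearly straight. A half-turn of the tool about its own axis gives the same fingers and frees joint 6, so I'll rise, untilt and turn half round.

```bash
python3 -m creep '[[[-0.3,0.1,0.8,0.35,1.1,0],[-0.3,0.1,1.6,0.7,2.2,0],[-0.3,0,2.4,1.05,3.3,0],[-0.3,0,3.2,1.4,4.4,0],[-0.3,0,3.2,1.7,5.5,0],[-0.3,0,3.2,2,6.4,0],[-0.3,0,3.2,2,6.4,0],[-0.3,0,3.2,2,6.4,0]]]'
python3 -m creep '[[[0,0,0,0,0,-1.3],[0,0,0,0,0,-2.7],[0,0,0,0,0,-4],[0,0,0,0,0,-5.3],[0,0,0,0,0,-6.7],[0,0,0,0,0,-8],[0,0,0,0,0,-9.3],[0,0,0,0,0,-10.7],[0,0,0,0,0,-12],[0,0,0,0,0,-13.3],[0,0,0,0,0,-14.7],[0,0,0,0,0,-16],[0,0,0,0,0,-17.3],[0,0,0,0,0,-18],[0,0,0,0,0,-18]]]'|grep ee
python3 -m creep '[[[0,0,0,0,0,-1.3],[0,0,0,0,0,-2.7],[0,0,0,0,0,-4],[0,0,0,0,0,-5.3],[0,0,0,0,0,-6.7],[0,0,0,0,0,-8],[0,0,0,0,0,-9.3],[0,0,0,0,0,-10.7],[0,0,0,0,0,-12],[0,0,0,0,0,-13.3],[0,0,0,0,0,-14.7],[0,0,0,0,0,-16],[0,0,0,0,0,-17.3],[0,0,0,0,0,-18],[0,0,0,0,0,-18]]]'|grep ee
cat >> h.py <<'E'
from scipy.spatial.transform import Rotation as Q
def orient():
    w=ctrl.sense()['ee_rot'];M=Q.from_quat([w[1],w[2],w[3],w[0]]).as_matrix();z=M[:,2]
    # desired at tilt th: tool y = -ey(world) ; report tilt toward ex, sideways, and correction to upright
    T=np.c_[np.r_[ex,0],np.r_[-ey,0],[0,0,-1.]]
    print('tilt to ex',np.degrees(np.arctan2(z[:2]@ex,-z[2])).round(1),'side',np.degrees(np.arcsin(z[:2]@ey)).round(1),'upright turn units',(Q.from_matrix(T@M.T).as_rotvec(degrees=True)/5).round(2))
E
python3 -c "
from h import *
state();orient()"
```

```text
time_s: 6.87
eef_pos: [452.2, -202.9, 198.6]
ee_rot: [-0.012, 0.154, 0.988, -0.007]
force: [0.6, -0.9, 0.8]
grip_width: -0.001
grip_force: 0.0
eef_pos: [451.0, -202.1, 198.2]
ee_rot: [-0.011, 0.808, 0.588, 0.003]
eef_pos: [451.1, -202.0, 198.5]
ee_rot: [-0.006, 0.988, -0.155, 0.01]
t 9.37 rackTCP [-68.7  10.2] z 198.5 F along ex -0.1 Fz 0.7 q [-0.67  0.35  1.74  0.02  1.04  1.2 ]
tilt to ex 1.0 side 0.8 upright turn units [-0.1   0.25  0.12]
```

```bash
cat >> h.py <<'E'
def rows(pts):  # pts: (front-corner rack x, z, tilt deg), rack y 0 -> rows from the present pose
    s=ctrl.sense();w=s['ee_rot'];M=Q.from_quat([w[1],w[2],w[3],w[0]]).as_matrix();p=s['eef_pos']
    T=np.c_[np.r_[ex,0],np.r_[-ey,0],[0,0,-1.]]
    for cx,cz,th in pts:
        a=np.radians(th);t=np.r_[O+ex*(cx-73*np.sin(a)-9.7*np.cos(a)),cz+73*np.cos(a)-9.7*np.sin(a)]
        r=Q.from_matrix(Q.from_rotvec(-a*np.r_[ey,0]).as_matrix()@T@M.T).as_rotvec(degrees=True)/5
        print([round(float(v),2) for v in np.r_[(t-p)/25,r]],end=',')
    print()
def corner():
    s=ctrl.sense();w=s['ee_rot'];M=Q.from_quat([w[1],w[2],w[3],w[0]]).as_matrix()
    c=s['eef_pos']+73*M[:,2]+9.7*M[:,0]*np.sign(M[:2,0]@ex);print('corner',rk(c).round(1),c[2].round(1))
E
python3 -c "
from h import *
rows([(-42,120,t) for t in (6,12,18,24,30,36,42,48)]+[(-42,z,48) for z in (80,50,30)])"
```

```text
[0.24, -0.5, -0.28, -0.46, -0.9, 0.11],[-0.04, -0.41, -0.36, -0.82, -2.04, 0.1],[-0.31, -0.33, -0.48, -1.18, -3.19, 0.09],[-0.57, -0.25, -0.63, -1.54, -4.33, 0.08],[-0.81, -0.17, -0.8, -1.9, -5.48, 0.07],[-1.04, -0.11, -1.0, -2.26, -6.62, 0.06],[-1.24, -0.04, -1.23, -2.62, -7.77, 0.05],[-1.42, 0.01, -1.47, -2.98, -8.91, 0.04],[-1.42, 0.01, -3.07, -2.98, -8.91, 0.04],[-1.42, 0.01, -4.27, -2.98, -8.91, 0.04],[-1.42, 0.01, -5.07, -2.98, -8.91, 0.04],
```

```bash
python3 -m creep '[[[0.24,-0.5,-0.28,-0.46,-0.9,0.1],[-0.04,-0.41,-0.36,-0.82,-2.04,0.1],[-0.31,-0.33,-0.48,-1.18,-3.19,0.09],[-0.57,-0.25,-0.63,-1.54,-4.33,0.08],[-0.81,-0.17,-0.8,-1.9,-5.48,0.07],[-1.04,-0.11,-1,-2.26,-6.62,0.06],[-1.24,-0.04,-1.23,-2.62,-7.77,0.05],[-1.42,0.01,-1.47,-2.98,-8.91,0.04],[-1.42,0.01,-1.47,-2.98,-8.91,0.04],[-1.42,0.01,-1.47,-2.98,-8.91,0.04],[-1.42,0.01,-1.47,-2.98,-8.91,0.04],[-1.42,0.01,-1.47,-2.98,-8.91,0.04]]]'|grep time
python3 -c "
from h import *
state();orient();corner();rows([(-42,z,48) for z in (90,60,40,27)])"
```

```text
time_s: 10.37
t 10.37 rackTCP [-102.1    1.4] z 162.1 F along ex 0.3 Fz -0.0 q [-0.87  0.24  2.26  1.77  0.42 -0.63]
tilt to ex 47.1 side 0.5 upright turn units [ 2.7   9.02 -0.08]
corner [-42.    2.2] 119.5
[-0.04, -0.05, -1.22, -0.09, -0.16, -0.1],[-0.04, -0.05, -2.42, -0.09, -0.16, -0.1],[-0.04, -0.05, -3.22, -0.09, -0.16, -0.1],[-0.04, -0.05, -3.74, -0.09, -0.16, -0.1],
```

Tilting works now. Going down behind the plate.

```bash
python3 -m creep '[[[-0.04,-0.05,-0.6,-0.1,-0.15,-0.1],[-0.04,-0.05,-1.2,-0.1,-0.15,-0.1],[-0.04,-0.05,-1.9,-0.1,-0.15,-0.1],[-0.04,-0.05,-2.5,-0.1,-0.15,-0.1],[-0.04,-0.05,-3,-0.1,-0.15,-0.1],[-0.04,-0.05,-3.4,-0.1,-0.15,-0.1],[-0.04,-0.05,-3.7,-0.1,-0.15,-0.1],[-0.04,-0.05,-3.7,-0.1,-0.15,-0.1],[-0.04,-0.05,-3.7,-0.1,-0.15,-0.1],[-0.04,-0.05,-3.7,-0.1,-0.15,-0.1]]]'|grep time
python3 -c "
from h import *
state();orient();corner();c,_=plate(34);crop(c,295,145,100,80,7,'v4.png');rows([(-33,24,48),(-30,24,48),(-27,24,48)])"
```

```text
time_s: 11.2
t 11.2 rackTCP [-102.1    0.3] z 70.4 F along ex -0.5 Fz 0.4 q [-0.88  0.52  2.3   2.32  0.59 -1.25]
tilt to ex 47.9 side 0.1 upright turn units [2.8  9.16 0.01]
corner [-41.4   0.5] 28.6
plate area 145 rack x -32.2 0.6 y -36.6 41.3 rect -16.3 2.6 77.8 32.0 88.3
[0.31, -0.11, -0.2, -0.04, 0.0, -0.0],[0.43, -0.14, -0.2, -0.04, 0.0, -0.0],[0.54, -0.18, -0.2, -0.04, 0.0, -0.0],
```

View pics/v4.png

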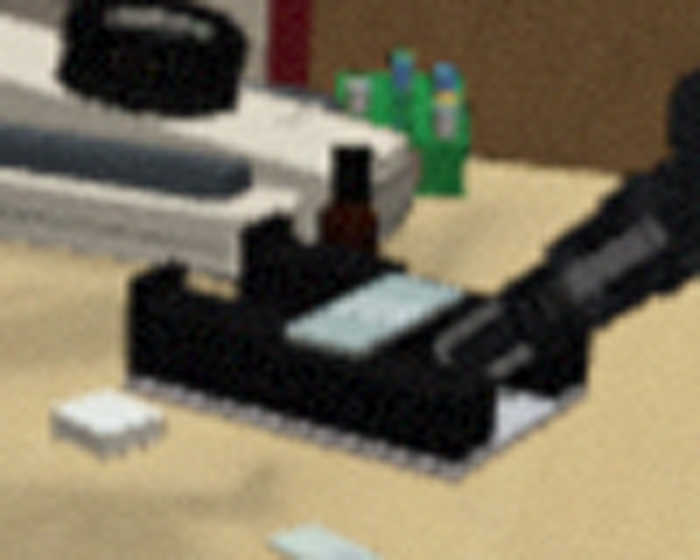

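Side crop: the plate is flat against the step and the tilted fingertips sit in the gap behind it at (440,350). Going under the near edge now, with a check of where the corner projects.

```bash
python3 -c "
from h import *
c=ctrl.capture('side');p=np.r_[O-41.4*ex+0.5*ey,28.6];print((proj(c,[p,p-np.r_[0,0,5],np.r_[O-41.4*ex+14*ey,28.6],np.r_[O-41.4*ex-14*ey,28.6]])-[295,145])*7)"
python3 -m creep '[[[0.1,-0.04,-0.1,0,0,0],[0.2,-0.07,-0.2,0,0,0],[0.3,-0.1,-0.2,0,0,0],[0.4,-0.13,-0.2,0,0,0],[0.5,-0.16,-0.2,0,0,0],[0.57,-0.18,-0.2,0,0,0],[0.57,-0.18,-0.2,0,0,0],[0.57,-0.18,-0.2,0,0,0]]]'|grep time
python3 -c "
from h import *
state();corner();c,_=plate(34)"
```

```text
[[437.64983567 337.07650285]
 [436.6977143  350.55033619]
 [419.07381563 348.10012819]
 [457.16421198 325.49647355]]
time_s: 11.97
t 11.97 rackTCP [-87.    0.4] z 65.1 F along ex 0.0 Fz -0.5 q [-0.85  0.55  2.26  2.34  0.57 -1.24]
corner [-26.3   0.6] 23.4
plate area 145 rack x -32.1 0.6 y -36.6 41.3 rect -16.3 2.6 77.8 32.0 88.3
```

```bash
python3 -m creep '[[[0,0,0.07,0,0,0],[0,0,0.14,0,0,0],[0,0,0.21,0,0,0],[0.01,0,0.28,0,0,0],[0.01,0,0.35,0,0,0],[0.02,-0.01,0.42,0,0,0],[0.04,-0.01,0.49,0,0,0],[0.06,-0.02,0.56,0,0,0],[0.08,-0.03,0.63,0,0,0],[0.11,-0.03,0.7,0,0,0],[0.13,-0.04,0.76,0,0,0],[0.13,-0.04,0.76,0,0,0]]]'|grep time
python3 -c "
from h import *
state();corner();c,_=plate(34);crop(c,295,145,100,80,7,'v5.png')"
```

```text
time_s: 13.02
t 13.02 rackTCP [-83.5   0.3] z 84.4 F along ex 0.5 Fz -0.5 q [-0.84  0.49  2.25  2.26  0.53 -1.15]
corner [-22.7   0.5] 42.7
plate area 7 rack x -8.1 -2.8 y -25.2 0.4 rect -5.1 -12.4 4.2 25.8 4.3
```

View pics/v5.png

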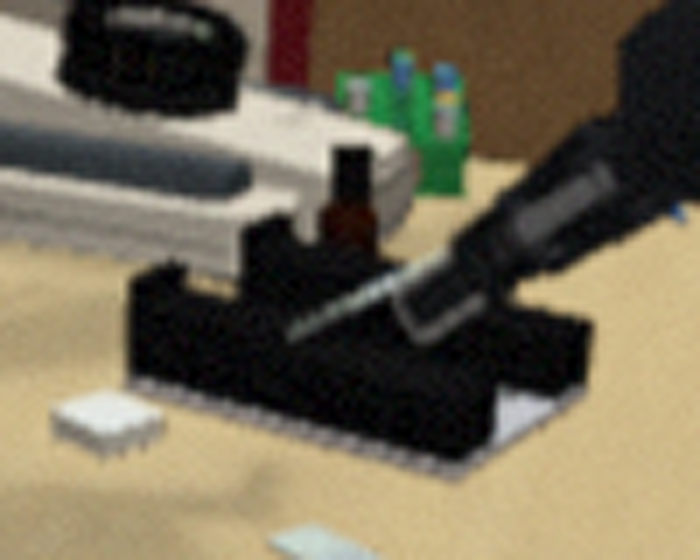

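Side crop: the plate is seen nearly edge-on, which fits a tilt of about 35°, with its turning edge still down at the step (290,335). Continuing along the arc.

```bash
python3 -m creep '[[[0.03,-0.01,0.08,0,0,0],[0.07,-0.02,0.17,0,0,0],[0.1,-0.03,0.26,0,0,0],[0.16,-0.05,0.32,0,0,0],[0.22,-0.07,0.38,0,0,0],[0.28,-0.09,0.43,0,0,0],[0.34,-0.11,0.47,0,0,0],[0.41,-0.13,0.5,0,0,0],[0.48,-0.15,0.53,0,0,0],[0.48,-0.15,0.53,0,0,0]]]'|grep time
python3 -c "
from h import *
state();corner();c,_=plate(34);crop(c,295,145,100,80,7,'v6.png')
print(((proj(c,[[*(O+x*ex+y*ey),z] for x,y,z in((0,40,30),(-4,40,30),(0,40,60),(-4,40,60),(0,-35,60),(0,40,35))])-[295,145])*7).round())"
```

```text
time_s: 13.9
t 13.9 rackTCP [-70.7   0.2] z 97.5 F along ex -0.4 Fz 0.8 q [-0.83  0.47  2.21  2.2   0.48 -1.06]
corner [-10.    0.4] 55.8
plate area 22 rack x 20.4 28.7 y -72.4 -22.8 rect 24.5 -47.6 49.6 8.2 89.6
[[277. 339.]
 [287. 342.]
 [281. 257.]
 [291. 259.]
 [388. 203.]
 [277. 326.]]
```

View pics/v6.png

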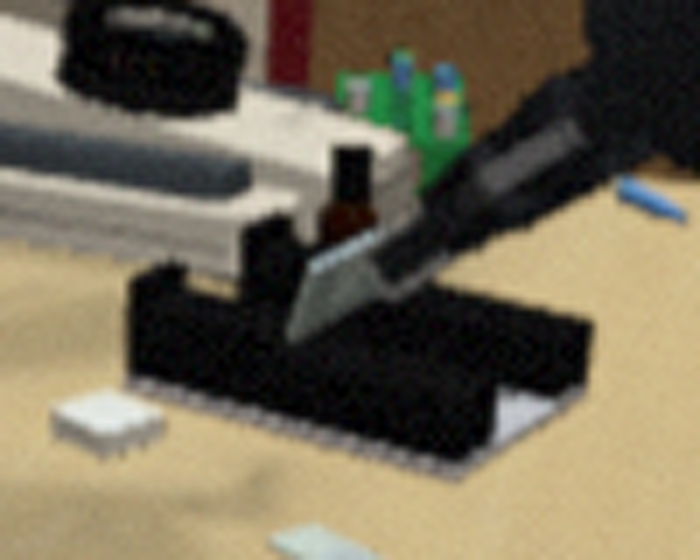

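Side crop: the plate stands at about 70°, its turning edge at (288,341). That matches the projected foot of the step (287,342). Pushing it over now.

```bash
python3 -m creep '[[[0.07,-0.02,0.02,0,0,0],[0.14,-0.04,0.02,0,0,0],[0.21,-0.06,0.02,0,0,0],[0.27,-0.08,0.02,0,0,0],[0.33,-0.1,0.02,0,0,0],[0.38,-0.12,0.02,0,0,0],[0.43,-0.13,0.02,0,0,0],[0.48,-0.15,0.02,0,0,0],[0.53,-0.16,0.02,0,0,0],[0.57,-0.18,0.02,0,0,0],[0.6,-0.19,0.02,0,0,0],[0.6,-0.19,0.02,0,0,0]]]'|grep time
python3 -c "
from h import *
state();corner();c,_=plate(39);crop(c,295,145,100,80,7,'v7.png')"
```

```text
time_s: 14.95
t 14.95 rackTCP [-55.2   0.2] z 97.8 F along ex 0.5 Fz -0.8 q [-0.8   0.49  2.17  2.19  0.46 -1.03]
corner [5.5 0.3] 56.1
plate area 110 rack x -12.8 19.9 y -37.4 41.3 rect 3.4 1.9 78.6 32.6 89.5
```

View pics/v7.png

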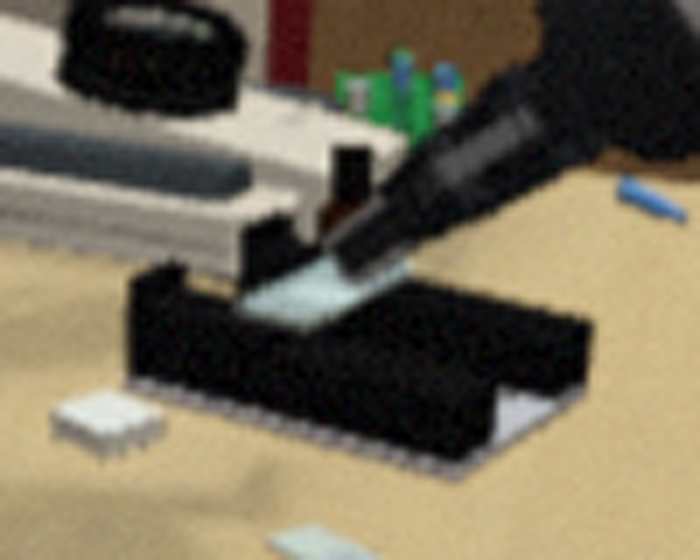

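Side crop: the plate has turned over and lies on the upper level, squarely. It spans x −12 to 20, with its near left corner at (300,325). Next I'll rise, bring the fingers upright behind it, and push it to the stops.

```bash
python3 -c "
from h import *
rows([(5,80,48),(-10,95,48)]+[(-24,95,t) for t in (42,36,30,24,18,12,6,0)]+[(-24,60,0),(-24,28,0)])"
```

```text
[-0.02, -0.0, 0.95, -0.06, 0.0, 0.01],[-0.59, 0.18, 1.55, -0.06, 0.0, 0.01],[-0.95, 0.29, 1.8, 0.3, 1.15, 0.01],[-0.74, 0.22, 2.02, 0.65, 2.3, 0.01],[-0.52, 0.15, 2.22, 1.01, 3.44, 0.02],[-0.28, 0.08, 2.4, 1.36, 4.59, 0.02],[-0.02, -0.0, 2.54, 1.72, 5.73, 0.02],[0.25, -0.09, 2.66, 2.08, 6.88, 0.03],[0.53, -0.17, 2.75, 2.43, 8.03, 0.03],[0.82, -0.26, 2.81, 2.79, 9.17, 0.03],[0.82, -0.26, 1.41, 2.79, 9.17, 0.03],[0.82, -0.26, 0.13, 2.79, 9.17, 0.03],
```

```bash
python3 -m creep '[[[0,0,0.95,0,0,0],[-0.59,0.18,1.55,0,0,0],[-0.95,0.29,1.8,0.3,1.15,0],[-0.74,0.22,2.02,0.65,2.3,0],[-0.52,0.15,2.22,1,3.44,0],[-0.28,0.08,2.4,1.36,4.59,0],[-0.02,0,2.54,1.72,5.73,0],[0.25,-0.09,2.66,2.08,6.88,0],[0.53,-0.17,2.75,2.43,8.03,0],[0.82,-0.26,2.81,2.79,9.17,0],[0.82,-0.26,2.81,2.79,9.17,0],[0.82,-0.26,2.81,2.79,9.17,0],[0.82,-0.26,2.81,2.79,9.17,0]]]'|grep time
python3 -c "
from h import *
state();orient();corner();plate(39);rows([(-24,60,0),(-24,28,0)])"
```

```text
time_s: 16.08
t 16.08 rackTCP [-33.8  -0.8] z 168.8 F along ex 0.2 Fz -0.5 q [-0.68  0.43  1.73  0.09  0.86  1.13]
tilt to ex 8.1 side 1.0 upright turn units [ 0.29  1.61 -0.06]
corner [-13.9   0.5] 97.9
plate area 134 rack x -12.8 19.9 y -37.9 39.7 rect 3.4 0.9 77.6 32.6 89.5
[-0.02, 0.03, -1.44, 0.28, 1.54, -0.07],[-0.02, 0.03, -2.72, 0.28, 1.54, -0.07],
```

```bash
python3 -m creep '[[[-0.02,0.03,0,0.28,1.0,-0.05],[-0.02,0.03,0,0.28,1.54,-0.07],[-0.02,0.03,0,0.28,1.54,-0.07],[-0.02,0.03,-0.7,0.28,1.54,-0.07],[-0.02,0.03,-1.4,0.28,1.54,-0.07],[-0.02,0.03,-2,0.28,1.54,-0.07],[-0.02,0.03,-2.4,0.28,1.54,-0.07],[-0.02,0.03,-2.7,0.28,1.54,-0.07],[-0.02,0.03,-2.7,0.28,1.54,-0.07],[-0.02,0.03,-2.7,0.28,1.54,-0.07],[-0.02,0.03,-2.7,0.28,1.54,-0.07]]]'|grep time
python3 -c "
from h import *
state();orient();corner();plate(39)"
```

```text
time_s: 17.05
t 17.05 rackTCP [-34.2   0.5] z 101.3 F along ex -0.1 Fz 1.1 q [-0.66  0.57  1.7   0.01  0.86  1.21]
tilt to ex 0.7 side 0.3 upright turn units [-0.01  0.16 -0.02]
corner [-23.5   0.9] 28.4
plate area 128 rack x -12.8 19.9 y -37.9 39.7 rect 3.4 0.9 77.6 32.6 89.5
```

```bash
python3 -m creep '[[[0.15,-0.05,0,0,0.15,0],[0.3,-0.09,0,0,0.15,0],[0.4,-0.12,0,0,0.15,0],[0.5,-0.15,0,0,0.15,0],[0.6,-0.19,0,0,0.15,0],[0.7,-0.22,0,0,0.15,0],[0.8,-0.25,0,0,0.15,0],[0.9,-0.28,0,0,0.15,0],[1,-0.31,0,0,0.15,0],[1.1,-0.34,0,0,0.15,0],[1.2,-0.37,0,0,0.15,0],[1.3,-0.4,0,0,0.15,0],[1.4,-0.43,0,0,0.15,0],[1.45,-0.45,0,0,0.15,0],[1.45,-0.45,0,0,0.15,0],[1.45,-0.45,0,0,0.15,0]]]'|grep time
python3 -c "
from h import *
state();orient();corner();plate(39)"
```

```text
time_s: 18.43
t 18.43 rackTCP [3.4 0.6] z 100.5 F along ex 0.8 Fz -0.7 q [-0.63  0.64  1.58  0.    0.93  1.24]
tilt to ex -0.1 side 0.1 upright turn units [-0.02 -0.01 -0.01]
corner [13.   0.7] 27.5
plate area 93 rack x 12.1 43.9 y -32.6 41.1 rect 27.7 3.9 29.6 74.8 4.7
```

```bash
python3 -m creep '[[[0.06,-0.02,0,0,0,0],[0.12,-0.04,0,0,0,0],[0.18,-0.05,0,0,0,0],[0.22,-0.07,0,0,0,0],[0.25,-0.08,0,0,0,0],[0.25,-0.08,0,0,0,0],[0.25,-0.08,0,0,0,0]]]'|grep force
python3 -c "
from h import *
state();plate(39)"
python3 -m creep '[[[0.02,-0.006,0,0,0,0],[0.04,-0.012,0,0,0,0],[0.04,-0.012,0,0,0,0],[0.04,-0.012,0,0,0,0]]]'|grep force
python3 -c "
from h import *
state();plate(39)"
```

```text
force: [-1.0, 0.4, 0.5]
grip_force: 0.3
t 19.07 rackTCP [9.9 0.6] z 100.5 F along ex -1.1 Fz 0.5 q [-0.63  0.65  1.56  0.    0.94  1.24]
plate area 91 rack x 17.9 49.8 y -36.4 41.1 rect 33.9 2.3 31.5 77.8 0.8
force: [-6.4, 1.9, 3.8]
grip_force: 3.2
t 19.45 rackTCP [10.3  0.6] z 100.4 F along ex -6.7 Fz 3.8 q [-0.63  0.65  1.56  0.    0.94  1.24]
plate area 90 rack x 17.9 49.8 y -29.4 41.1 rect 33.8 5.9 31.5 70.8 0.8
```

Contact with the stops: 6.7 N at TCP x 10.3, which is the expected place. Backing off along the gap, then rising clear and checking.

```bash
python3 -m creep '[[[-0.1,0.03,0,0,0,0],[-0.3,0.09,0,0,0,0],[-0.6,0.19,0,0,0,0],[-1,0.31,0,0,0,0],[-1,0.31,0.8,0,0,0],[-1,0.31,1.8,0,0,0],[-1,0.31,3,0,0,0],[-2,0.6,4,0,0,0],[-4,1.2,4.5,0,0,0],[-5,1.5,4.5,0,0,0],[-6,1.8,4.5,0,0,0],[-6,1.8,4.5,0,0,0]]]'|grep time
python3 -c "
from h import *
state();c,_=plate(39);t=ctrl.capture('top')
a=cv2.resize(c['image'][145:225,295:395],(400,320));b=cv2.resize(t['image'][155:255,335:460],(400,320));cv2.imwrite('pics/v8.png',np.hstack([a,b])[...,::-1])"
```

```text
time_s: 20.5
t 20.5 rackTCP [-149.2   -0.2] z 213.2 F along ex 0.5 Fz 0.1 q [-0.75  0.18  1.93  0.    1.04  1.12]
plate area 135 rack x 15.9 49.8 y -39.1 41.1 rect 32.8 1.1 33.7 80.3 0.8
```

View pics/v8.png

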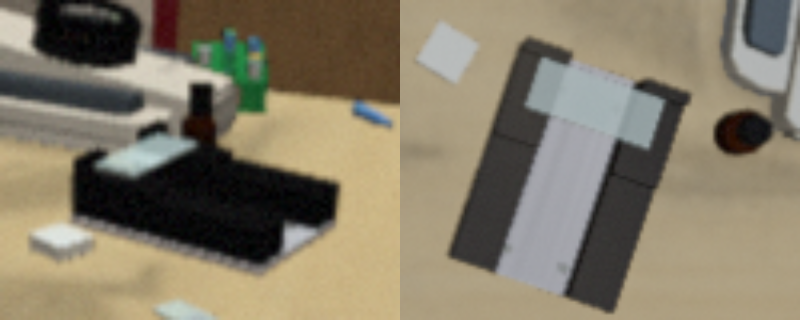

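The plate lies flat and square across the upper level with its far side at both stops, (540,60) to (665,100) in the right half of the picture. The box and bottle haven't moved and the fingers are clear.

```bash
python3 -c "
from rig import ctrl
print(ctrl.finish_job())"
```

```text
the job is handed in; nothing more can be done
None
```

I handed the job in at about 20.5 s: the chamber is turned over and lies flat across both rails, measured square and against both end stops; the box and bottle look unmoved, I didn't re-check the vial, and no verdict came back.

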